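Put the swab tube away in the sliding-lid transport box

TASK

Slide the flush lid of the grey transport box open by pressing down on it and pushing it back, lay the swab tube (not the marker pen) down inside the box, then slide the lid fully shut again. Leave the marker pen, the bottle and the sample cup where they stand.

Things in the scene. Friction and masses are not known exactly. Their poses are not given: they have to be found in the camera images.
- case: Grey plastic transport box, 246 (x) x 190 (y) x 50 mm high, fixed to the bench; origin: centre of its underside; x: along the lid's travel, away from the robot (turned up to 0.3 rad). Front half (x = -115 to 0 mm): open bay under the lid. Rear half: closed shelf 39 mm high, over which the open lid rides. Walls 50 mm high, 8 mm (ends) or 10 mm (sides) thick.
- bay_floor (a point): centre of the bay's floor (x = -58 mm, y = 0 in the box), 6 mm above the bench and 44 mm below the rim; axes as case. The bay is 115 mm (x) x 170 mm (y).
- lid (a joint): travel of the lid along the box's +x: 0 = fully shut against the front wall, 0.110 m = fully open (the whole bay free). It has no spring along its travel and stays where it is left; it takes about 2 N to slide it.
- lid_top (a point): Centre of the lid's top; moves with the lid, axes as the box. A bare flat aluminium plate 113 (x) x 168 (y) x 6 mm, no handle, flush with the walls, 50 mm above the bench. On soft runners: it yields 1 mm per 4 N, at most 3 mm (12 N), then is rigid. Pressing 5 to 10 N anywhere on it gives the friction to drag it.
- swab_mid (a point): Centre (7.5 mm above its underside) of the swab tube: straight, white label, 146 mm long (point's y), 15 mm thick, a screw cap on one end and a grey plug on the other, 12 g, loose on the bench; z is up; it does not roll. It lies on the left side of the bench beside the marker, 10 to 20 cm apart, either one nearer the middle.
- marker_mid (a point): centre of the marker pen, an all-black tapered pen 138 mm long (point's y) and 14 mm thick, lying loose on the bench; not to be moved.
- bottle: Culture bottle, dark, 44 mm diameter, 105 mm high, standing loose to the left (+y) of the box's front half, about 40 to 55 mm from its side wall; origin at the centre of its underside; not to be moved.
- cup: Screw-lid sample cup, 64 mm diameter, 62 mm high, standing loose beside the box's right (-y) wall, about 20 mm from it; origin at the centre of its underside; not to be moved.

How it is judged:
By the outcome, as a careful person would: the job done as asked, in the order asked, and still so for the second after the job is handed in, with the robot touching nothing.
It also fails if it takes over 64 s, if anything falls off the work surface, if the arm or the gripper's body presses on something with over 40 N, if the wrist force passes 120 N, or if a joint passes its speed limit or range.

ROBOT

A 6-joint arm with a two-finger parallel gripper is mounted at the origin on a cart in front of the work surface, level with it; the furniture and walls round the work are solid. World frame = base frame: x ahead of the robot, y to its left, z up, the work surface at z = 0. Lengths are in m, angles in rad, forces in N, time in s.
With the tool pointing down it reaches from about 0.325 to 0.9 m from the base axis. Payload 3.5 kg.
Tool frame: the origin (TCP) lies between the finger pads; the fingertips stand 17 mm ahead of it and the grasp point (between the pads) lies 2 mm behind it; z points along the fingers, y is the line along which they close (so a half turn about z gives the same grasp; the last joint's range is limited). The gripper opens to 85 mm and grips with 20 to 120 N. Pads are 22 mm wide; open, the fingers measure 114 mm over their backs; the gripper's body (76 mm by 85 mm) begins 54 mm behind the grasp point. The pads swing forward as they close: fully open they stand 13 mm farther back than shut.
Start: joints at [1.163, 0.276, -0.026, 1.268, 0, 1.467], TCP at [0.188, 0.596, 0.248] pointing down, gripper open.
Joint ranges: [-3.12, 3.12], [-0.85, 1.88], [-1.08, 1.24], [-1.95, 2.15], [-1.57, 1.53], [-3.14, 3.14]. Speed limits (rad/s): [2.57, 2.57, 3.14, 3.14, 3.14, 3.14].

INTERFACE

Orientations are given as [roll, pitch, yaw] about the fixed x, y, z axes, in that order (R = Rz(yaw) Ry(pitch) Rx(roll)).
In Python, from cell import manip, camera, camera_info, finder gives the robot as it stands.
- The arm moves only by the tool apply_moves, never from a script. Its argument "targets" is a list of rows, each a list of 3 entries, a list of its own where there are three numbers: the finger opening in cm, from 0 to 8.54, then the shift along the tool's x, y, z in cm, then the turn about the tool's z in rad. A call has 1 to 5 rows; each row shifts and turns the commanded pose from where the row before left it, along the tool's axes as they then stand; what a row does not reach is not made up. A row lasts 1/10 s, in which the tool goes at most 50 mm and 8.59 degrees, less where a joint would pass 70% of its speed; a pose out of reach is approached as far as the arm can. A call is refused whole if a number of a shift passes 5 or a number of a turn 0.15, either way. A call with a gripper value outside its range is refused whole. The fingers move at their own pace and stop on an object; the grip force is fixed at half the most. Time passes only in rows, so rows that do not move let the fingers close. It gives the time, the measured TCP pose, the force, the opening and the grip force at its end, in the units of the state.
- manip.get_obs(): the state, without advancing time (a new reading comes with each control period).
- camera(name): name is "scene" or "top"; returns the picture (420x560x3 uint8, red, green, blue); there is no depth.
- camera_info(name): a dict with "mtx" (3x3 intrinsics, pixels), "R" (3x3) and "t" (3): a world point X has camera coordinates R X + t. Camera axes: x right, y down, z forward; pixel columns grow to the right and rows downward; lengths in m; the calibration is good to about 2 mm. A picture is of the moment at which its call begins. camera_info takes no time and is no camera call.
- manip.close_job(): hands the job in; it is judged then, once.
Trained networks look in the newest picture that a camera, given by its name, has taken for a name from the list of things; names that differ only in an ending like _2 or _b are one class to them, and where a whole thing is asked for, a point or a joint stands for the part that bears it (a point fixed in the world has none). Each returns a list of dicts, best first, with "score" (0 to 1); they miss things now and then, are a little off and sometimes report something else, mostly with a low value. They report only what shows in the picture. A call takes as long as a camera call.
- finder.recognise(camera, name): "uv" ([column, row] in pixels, amid what is visible of it).
- finder.trace(camera, name): "mask" (420x560 bool, what is visible of it) and "uv" ([column, row] in pixels, amid what is visible of it).
- finder.tip_of(camera, name): "uv" ([column, row] in pixels: a listed point, or the origin of a listed thing).
The state is a dict: "clock": time; "q": joint angles; "qvel": joint speeds; "effort": joint torques, N m; "eef_pos": TCP position; "eef_rot": TCP orientation; "contact_force": force on the tool from outside, world axes, zero at the start; "ft_torque": the same for the moment, N m; "finger_gap": opening from 0.0 (shut) to 1.0 (fully open); "gripper_force": force on a finger pad.
Only numpy, scipy, OpenCV 4.12 (cv2) and the standard library are available. Lean on these libraries where they do the work, as an engineer would, in place of code of your own. Each camera call takes 0.05 s, during which the arm holds its last target. There are 200 camera calls.

## Working session

There is one attempt and no reset: what is moved stays moved. The work goes in short steps, Python scripts to look and compute and a tool call to move; the robot and the scene stay as the last step left them, time stands still between calls to the robot, and variables do not carry over. Pictures are saved under pics/ and viewed, at most 10 in all, crops included, and the job is handed in when it is done.

Besides the shell and the picture viewer there is one more tool, called by a JSON object that holds its "fn" and its "kwargs", one argument or row to a line. apply_moves: Moves the arm, as the interface text tells. Its arguments: {"type":"object","properties":{"targets":{"type":"array","items":{"type":"array"}}},"required":["targets"]}

```bash
mkdir -p pics
cat > h.py <<'E'
import numpy as np, cv2
from cell import manip, camera, camera_info, finder
def back(cam,uv,z):
    i=camera_info(cam);K,R,t=map(np.array,(i["mtx"],i["R"],i["t"]))
    d=R.T@np.linalg.solve(K,[uv[0],uv[1],1.]);c=-R.T@t
    return c+d*(z-c[2])/d[2]
def proj(cam,X):
    i=camera_info(cam);K,R,t=map(np.array,(i["mtx"],i["R"],i["t"]))
    p=K@(R@np.array(X)+t);return p[:2]/p[2]
def save(cam,n):
    im=camera(cam);cv2.imwrite(f"pics/{n}.png",im[:,:,::-1]);return im
def axis(mask,cam,z):
    v,u=np.nonzero(mask);(c,s,a)=cv2.minAreaRect(np.c_[u,v].astype(np.float32))
    b=cv2.boxPoints((c,s,a));return [back(cam,p,z).round(4)[:2] for p in b],back(cam,c,z).round(4)[:2]
E
python3 - <<'E'
from h import *
for c in("top","scene"):
    save(c,c+"0")
    for n,z in(("case",0),("bay_floor",.006),("lid_top",.05),("swab_mid",.0075),("marker_mid",.007),("bottle",0),("cup",0)):
        r=finder.tip_of(c,n)[:2]
        print(c,n,[(np.round(x["score"],2),np.round(x["uv"]),back(c,x["uv"],z).round(4)[:2]) for x in r])
for n,z in(("swab_mid",.0075),("marker_mid",.007),("lid_top",.05)):
    for r in finder.trace("top",n)[:2]: print(n,round(r["score"],2),r["mask"].sum(),axis(r["mask"],"top",z))
o=manip.get_obs();print(o)
for c in("top","scene"):
    i=camera_info(c);print(c,(-np.array(i["R"]).T@i["t"]).round(3))
E
```

```text
top case [(np.float64(0.65), array([357., 192.]), array([ 0.4512, -0.2557]))]
top bay_floor []
top lid_top [(np.float64(0.8), array([362., 208.]), array([ 0.3998, -0.2586]))]
top swab_mid [(np.float64(0.71), array([190., 194.]), array([0.4593, 0.21  ]))]
top marker_mid [(np.float64(0.58), array([140., 202.]), array([0.4402, 0.3491]))]
top bottle [(np.float64(0.53), array([296., 207.]), array([ 0.4129, -0.0855]))]
top cup [(np.float64(0.86), array([412., 216.]), array([ 0.3779, -0.4035]))]
scene case [(np.float64(0.72), array([343., 241.]), array([ 0.4765, -0.2481]))]
scene bay_floor [(np.float64(0.62), array([331., 259.]), array([ 0.3913, -0.2511]))]
scene lid_top []
scene swab_mid [(np.float64(0.71), array([226., 184.]), array([0.4653, 0.2146]))]
scene marker_mid [(np.float64(0.62), array([189., 175.]), array([0.4295, 0.361 ]))]
scene bottle [(np.float64(0.67), array([288., 233.]), array([ 0.4082, -0.0822]))]
scene cup [(np.float64(0.84), array([377., 282.]), array([ 0.3996, -0.4016]))]
swab_mid 0.61 289 ([array([0.4398, 0.2837]), array([0.4927, 0.1422]), array([0.476 , 0.1358]), ar
[... 408 characters left out ...]
89e-01, -2.63773835e-02,  1.26799969e+00,
       -2.75629650e-05,  1.46741280e+00]), 'qvel': array([ 7.78928298e-04, -7.58698494e-04,  5.36154405e-05,  7.60705176e-04,
       -7.82062946e-04,  4.42781351e-04]), 'effort': array([-9.80579534e-04, -4.45494926e+01,  2.95572317e+01,  7.51758380e-04,
       -1.59938159e-04, -3.17066203e-06]), 'eef_pos': array([0.18757324, 0.59619648, 0.24836016]), 'eef_rot': array([3.14151845e+00, 3.54099576e-05, 2.83679357e+00]), 'contact_force': array([ 0.18353288, -0.00649059, -0.17121577]), 'ft_torque': array([-0.00390733,  0.0059701 ,  0.00809596]), 'gripper_force': 0.0, 'finger_gap': 0.9993144546714785}
top [ 0.299 -0.068  1.233]
scene [-0.218 -0.477  1.016]
```

View pics/top0.png

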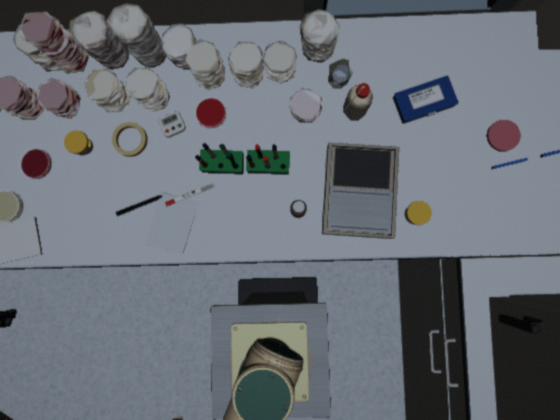

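View pics/scene0.png

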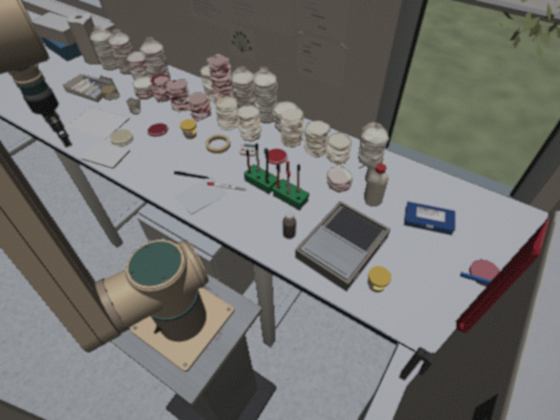

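The box sits at about u 324–398, v 143–238 in the top view, with the light lid in its lower half. The swab tube (red cap, white) is at (190,195), and the black marker is left of it at (140,205). The bottle is at (298,208) and the cup at (418,212).

Run:
```python
from h import *
im=cv2.imread("pics/top0.png")
cv2.imwrite("pics/crop0.png",cv2.resize(im[135:245,280:440],None,fx=5,fy=5,interpolation=cv2.INTER_CUBIC)[:, :])
camera("top");camera("scene")
for c in("top","scene"):
  for n in("case","lid_top"):
    for r in finder.trace(c,n)[:1]:
        v,u=np.nonzero(r["mask"]);h=cv2.convexHull(np.c_[u,v].astype(np.float32))
        P=np.array([back(c,p[0],.05)[:2] for p in h],np.float32)
        rc=cv2.minAreaRect(P);print(c,n,round(r["score"],2),np.round(rc[0],4),np.round(rc[1],4),rc[2])
for r in finder.trace("scene","swab_mid")[:1]: print(axis(r["mask"],"scene",.0075))
```

```text
top case 0.98 [ 0.4484 -0.2561] [0.1969 0.2507] 83.86893463134766
top lid_top 0.98 [ 0.394  -0.2527] [0.1691 0.1175] 85.49331665039062
scene case 0.84 [ 0.4386 -0.2622] [0.2027 0.2729] 85.33081817626953
scene lid_top 0.92 [ 0.3951 -0.2525] [0.1699 0.1188] 84.37690734863281
([array([0.4279, 0.2696]), array([0.4427, 0.2792]), array([0.4905, 0.148 ]), array([0.4756, 0.1395])], array([0.4593, 0.2086]))
```

View pics/crop0.png

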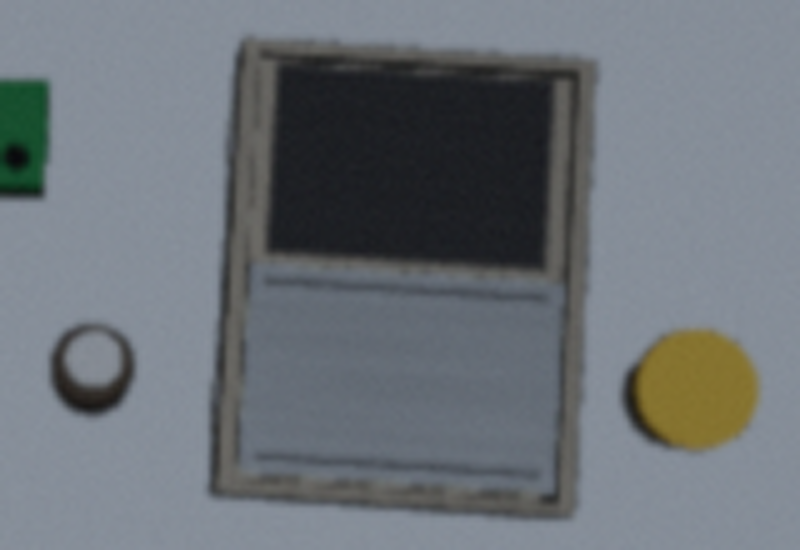

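```bash
cat >> h.py <<'E'
def plan(*wps,grip,step=4.0,turn=.14,start=None):
    """waypoints (x,y,z,yaw) -> rows in tool axes, cm"""
    o=manip.get_obs();p=np.r_[o["eef_pos"],o["eef_rot"][2]] if start is None else np.array(start,float)
    for w in wps:
        w=np.array(w,float);dy=(w[3]-p[3]+np.pi)%(2*np.pi)-np.pi
        d=(w[:3]-p[:3])*100;n=int(max(np.ceil(np.linalg.norm(d)/step),np.ceil(abs(dy)/turn),1))
        for _ in range(n):
            a=round(-dy/n,3);c,s=np.cos(p[3]),np.sin(p[3])
            A=np.array([[c,s,0],[s,-c,0],[0,0,-1]])
            r=np.round(A@(d/n),2);p[:3]+=A.T@r/100;p[3]-=a
            print(f"[{grip},{r.tolist()},{a}],")
        print("--",p.round(4).tolist())
E
python3 - <<'E'
from h import *
plan((.42,.2,.2,2.0),(.3945,-.2526,.12,1.483),grip=0)
E
```

```text
[0,[-2.84, -2.57, 0.4],0.07],
[0,[-3.01, -2.36, 0.4],0.07],
[0,[-3.17, -2.15, 0.4],0.07],
[0,[-3.31, -1.92, 0.4],0.07],
[0,[-3.44, -1.68, 0.4],0.07],
[0,[-3.55, -1.44, 0.4],0.07],
[0,[-3.64, -1.19, 0.4],0.07],
[0,[-3.71, -0.93, 0.4],0.07],
[0,[-3.77, -0.67, 0.4],0.07],
[0,[-3.81, -0.4, 0.4],0.07],
[0,[-3.83, -0.14, 0.4],0.07],
[0,[-3.83, 0.13, 0.4],0.07],
-- [0.42, 0.1998, 0.2003, 1.9968]
[0,[-3.35, -1.75, 0.67],0.043],
[0,[-3.42, -1.61, 0.67],0.043],
[0,[-3.48, -1.46, 0.67],0.043],
[0,[-3.54, -1.31, 0.67],0.043],
[0,[-3.6, -1.15, 0.67],0.043],
[0,[-3.64, -1.0, 0.67],0.043],
[0,[-3.68, -0.84, 0.67],0.043],
[0,[-3.71, -0.68, 0.67],0.043],
[0,[-3.74, -0.52, 0.67],0.043],
[0,[-3.76, -0.36, 0.67],0.043],
[0,[-3.77, -0.2, 0.67],0.043],
[0,[-3.78, -0.04, 0.67],0.043],
-- [0.3944, -0.2526, 0.1199, 1.4808]
```

{"fn": "apply_moves", "kwargs": {
  "targets": [
    [0,[-2.84,-2.57,0.4],0.07],
    [0,[-3.01,-2.36,0.4],0.07],
    [0,[-3.17,-2.15,0.4],0.07],
    [0,[-3.31,-1.92,0.4],0.07],
    [0,[-3.44,-1.68,0.4],0.07]
  ]
}}

```text
clock: 1.8
eef_pos: [0.285, 0.4299, 0.2283]
eef_rot: [3.141, 0.0, 2.484]
contact_force: [0.8, 0.4, 0.1]
finger_gap: 0.14
gripper_force: 0.0
```

{"fn": "apply_moves", "kwargs": {
  "targets": [
    [0,[-3.55,-1.44,0.4],0.07],
    [0,[-3.64,-1.19,0.4],0.07],
    [0,[-3.71,-0.93,0.4],0.07],
    [0,[-3.77,-0.67,0.4],0.07],
    [0,[-3.81,-0.4,0.4],0.07]
  ]
}}

```text
clock: 2.3
eef_pos: [0.382, 0.2647, 0.2085]
eef_rot: [3.141, 0.0, 2.134]
contact_force: [0.0, 0.6, -0.3]
finger_gap: -0.003
gripper_force: 0.0
```

{"fn": "apply_moves", "kwargs": {
  "targets": [
    [0,[-3.83,-0.14,0.4],0.07],
    [0,[-3.83,0.13,0.4],0.07],
    [0,[-3.35,-1.75,0.4],0.043],
    [0,[-3.42,-1.61,0.4],0.043],
    [0,[-3.48,-1.46,0.4],0.043]
  ]
}}

```text
clock: 2.8
eef_pos: [0.4137, 0.0852, 0.1884]
eef_rot: [3.141, 0.0, 1.866]
contact_force: [0.4, -0.4, 0.8]
finger_gap: -0.001
gripper_force: 0.0
```

{"fn": "apply_moves", "kwargs": {
  "targets": [
    [0,[-3.54,-1.31,0.4],0.043],
    [0,[-3.6,-1.15,0.4],0.043],
    [0,[-3.64,-1.0,0.4],0.043],
    [0,[-3.68,-0.84,0.4],0.043],
    [0,[-3.71,-0.68,0.4],0.043]
  ]
}}

```text
clock: 3.3
eef_pos: [0.4028, -0.1034, 0.1685]
eef_rot: [3.141, 0.0, 1.651]
contact_force: [1.0, 0.4, -0.9]
finger_gap: -0.002
gripper_force: 0.0
```

{"fn": "apply_moves", "kwargs": {
  "targets": [
    [0,[-3.74,-0.52,0.4],0.043],
    [0,[-3.76,-0.36,0.4],0.043],
    [0,[-3.77,-0.2,0.4],0.043],
    [0,[-3.78,-0.04,0.4],0.043],
    [0,[0,0,0],0]
  ]
}}

```text
clock: 3.8
eef_pos: [0.3949, -0.257, 0.1526]
eef_rot: [3.14, 0.003, 1.475]
contact_force: [-0.1, 0.3, -0.2]
finger_gap: 0.003
gripper_force: 0.0
```

{"fn": "apply_moves", "kwargs": {
  "targets": [
    [0,[0,0,4],0],
    [0,[0,0,3],0],
    [0,[0,0,1.2],0],
    [0,[0,0,0.2],0],
    [0,[0,0,0],0]
  ]
}}

```text
clock: 4.3
eef_pos: [0.3949, -0.2525, 0.0689]
eef_rot: [3.141, 0.0, 1.482]
contact_force: [-0.3, -0.4, 0.2]
finger_gap: 0.002
gripper_force: 0.0
```

{"fn": "apply_moves", "kwargs": {
  "targets": [
    [0,[0,0,0.1],0],
    [0,[0,0,0.1],0],
    [0,[0,0,0],0]
  ]
}}

```text
clock: 4.6
eef_pos: [0.3951, -0.253, 0.0672]
eef_rot: [3.14, 0.001, 1.481]
contact_force: [-0.7, 0.4, 0.2]
finger_gap: -0.004
gripper_force: 0.0
```

{"fn": "apply_moves", "kwargs": {
  "targets": [
    [0,[0,0,0.1],0],
    [0,[0,0,0.1],0],
    [0,[0,0,0],0]
  ]
}}

```text
clock: 4.9
eef_pos: [0.395, -0.2531, 0.0652]
eef_rot: [3.14, 0.001, 1.481]
contact_force: [-0.9, 0.1, 6.6]
finger_gap: 0.0
gripper_force: 3.3
```

{"fn": "apply_moves", "kwargs": {
  "targets": [
    [0,[0,0,0.03],0],
    [0,[0,0.5,0],0],
    [0,[0,1,0],0],
    [0,[0,1,0],0],
    [0,[0,1,0],0]
  ]
}}

```text
clock: 5.4
eef_pos: [0.4295, -0.2563, 0.0649]
eef_rot: [-3.141, 0.001, 1.48]
contact_force: [-2.8, -0.0, 6.9]
finger_gap: 0.001
gripper_force: 3.7
```

{"fn": "apply_moves", "kwargs": {
  "targets": [
    [0,[0,1.5,0],0],
    [0,[0,1.5,0],0],
    [0,[0,1.5,0],0],
    [0,[0,1.5,0],0],
    [0,[0,1,0],0]
  ]
}}

```text
clock: 5.9
eef_pos: [0.5001, -0.2631, 0.0651]
eef_rot: [3.141, 0.002, 1.481]
contact_force: [-2.3, -1.0, 6.4]
finger_gap: -0.001
gripper_force: 3.4
```

{"fn": "apply_moves", "kwargs": {
  "targets": [
    [0,[0,0.5,0],0],
    [0,[0,0.2,0],0],
    [0,[0,0,0],0]
  ]
}}

```text
clock: 6.2
eef_pos: [0.5047, -0.2632, 0.0647]
eef_rot: [-3.138, 0.002, 1.48]
contact_force: [-4.8, -1.0, 7.8]
finger_gap: 0.002
gripper_force: 4.2
```

Run:
```python
from h import *
for c in("top","scene"):
    save(c,c+"1")
    for n,z in(("case",0),("bay_floor",.006),("lid_top",.05)):
        print(c,n,[(np.round(x["score"],2),back(c,x["uv"],z).round(4)[:2]) for x in finder.tip_of(c,n)[:1]])
im=np.hstack([cv2.resize(cv2.imread("pics/top1.png")[125:250,290:430],(400,357)),cv2.resize(cv2.imread("pics/scene1.png")[190:300,270:400],(400,357))])
cv2.imwrite("pics/c1.png",im)
```

```text
top case []
top bay_floor []
top lid_top []
scene case [(np.float64(0.6), array([ 0.4753, -0.2505]))]
scene bay_floor [(np.float64(0.59), array([ 0.3938, -0.2536]))]
scene lid_top [(np.float64(0.9), array([ 0.4984, -0.2553]))]
```

View pics/c1.png

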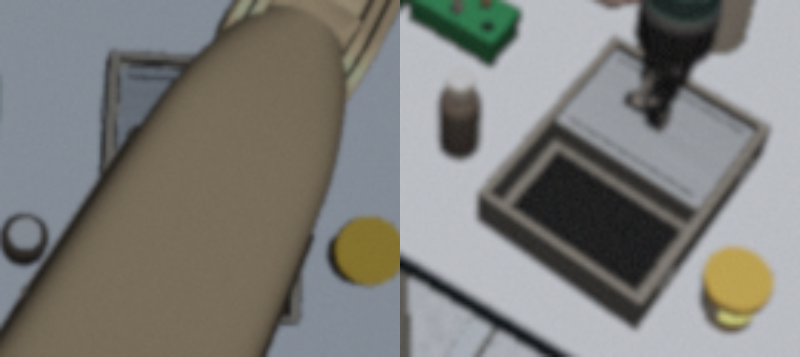

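The scene view shows the bay open and the lid pushed back, with the shelf covered. I'm lifting off and going to the swab.

Run:
```python
from h import *
plan((.506,-.264,.185,1.48),(.42,0,.2,1.7),(.4585,.2092,.1,1.925),grip=5)
```

```text
[5,[-0.02, 0.03, -3.01],0.0],
[5,[-0.02, 0.03, -3.01],0.0],
[5,[-0.02, 0.03, -3.01],0.0],
[5,[-0.02, 0.03, -3.01],0.0],
-- [0.5058, -0.2642, 0.1852, 1.4801]
[5,[3.65, -1.56, -0.21],-0.031],
[5,[3.69, -1.45, -0.21],-0.031],
[5,[3.74, -1.33, -0.21],-0.031],
[5,[3.78, -1.22, -0.21],-0.031],
[5,[3.81, -1.1, -0.21],-0.031],
[5,[3.84, -0.98, -0.21],-0.031],
[5,[3.87, -0.86, -0.21],-0.031],
-- [0.42, -0.0001, 0.1999, 1.6971]
[5,[3.38, 1.08, 1.66],-0.038],
[5,[3.34, 1.2, 1.66],-0.038],
[5,[3.29, 1.33, 1.66],-0.038],
[5,[3.23, 1.45, 1.66],-0.038],
[5,[3.18, 1.57, 1.66],-0.038],
[5,[3.12, 1.69, 1.66],-0.038],
-- [0.4584, 0.2093, 0.1003, 1.9251]
```

{"fn": "apply_moves", "kwargs": {
  "targets": [
    [0,[0,0,-3],0],
    [5,[0,0,-3],0],
    [5,[0,0,-3],0],
    [5,[0,0,-3],0],
    [5,[3.65,-1.56,-0.21],-0.031]
  ]
}}

```text
clock: 7.1
eef_pos: [0.4986, -0.2298, 0.1913]
eef_rot: [3.13, 0.007, 1.509]
contact_force: [0.6, 1.0, 1.1]
finger_gap: 0.588
gripper_force: 0.0
```

{"fn": "apply_moves", "kwargs": {
  "targets": [
    [5,[3.69,-1.45,-0.21],-0.031],
    [5,[3.74,-1.33,-0.21],-0.031],
    [5,[3.78,-1.22,-0.21],-0.031],
    [5,[3.81,-1.1,-0.21],-0.031],
    [5,[3.84,-0.98,-0.21],-0.031]
  ]
}}

```text
clock: 7.6
eef_pos: [0.4313, -0.035, 0.1965]
eef_rot: [-3.141, -0.0, 1.668]
contact_force: [0.4, 0.7, -0.3]
finger_gap: 0.585
gripper_force: 0.0
```

{"fn": "apply_moves", "kwargs": {
  "targets": [
    [5,[3.87,-0.86,-0.21],-0.031],
    [5,[3.38,1.08,1.66],-0.038],
    [5,[3.34,1.2,1.66],-0.038],
    [5,[3.29,1.33,1.66],-0.038],
    [5,[3.23,1.45,1.66],-0.038]
  ]
}}

```text
clock: 8.1
eef_pos: [0.4455, 0.1424, 0.1317]
eef_rot: [3.141, 0.0, 1.851]
contact_force: [0.7, -0.2, 0.3]
finger_gap: 0.587
gripper_force: 0.0
```

{"fn": "apply_moves", "kwargs": {
  "targets": [
    [5,[3.18,1.57,1.66],-0.038],
    [5,[3.12,1.69,1.66],-0.038],
    [5,[0,0,0],0]
  ]
}}

```text
clock: 8.4
eef_pos: [0.4574, 0.2135, 0.0969]
eef_rot: [-3.139, -0.001, 1.931]
contact_force: [-0.2, -0.5, -0.2]
finger_gap: 0.589
gripper_force: 0.0
```

Run:
```python
from h import *
save("scene","s2");
print([(r["score"],axis(r["mask"],"scene",.0075),r["mask"].sum()) for r in finder.trace("scene","swab_mid")[:1]])
print(manip.get_obs()["eef_pos"],manip.get_obs()["eef_rot"])
cv2.imwrite("pics/c2.png",cv2.resize(cv2.imread("pics/s2.png")[120:230,150:290],None,fx=5,fy=5))
```

```text
[]
[0.45750509 0.21106869 0.09832056] [-3.13951800e+00  3.06471394e-04  1.92727331e+00]
```

View pics/c2.png

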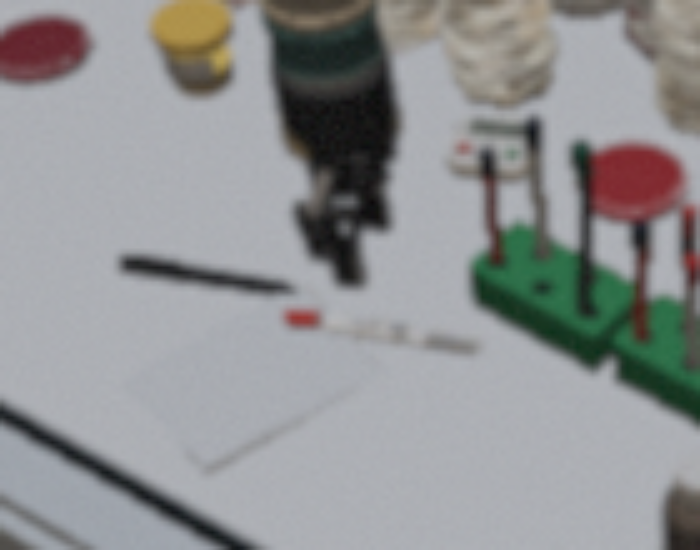

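The swab lies unobstructed from scene pixel (207,184) at the cap to (246,190) at the plug. The gripper is above it, and the marker is well clear to the left.

Run:
```python
from h import *
a=back("scene",(207.4,183.6),.0075);b=back("scene",(245.6,189.6),.0075);print(a,b,np.linalg.norm(a-b),(a+b)/2,np.arctan2(*(a-b)[[1,0]]))
a=back("top",(167,203),.0075);b=back("top",(213,186),.0075);print(a,b,np.linalg.norm(a-b),(a+b)/2,np.arctan2(*(a-b)[[1,0]]))
plan((.4585,.2092,.05,1.925),(.4585,.2092,.022,1.925),grip=5,start=(.4584,.2093,.0995,1.925))
```

```text
[0.43178306 0.27432311 0.0075    ] [0.48231955 0.14117701 0.0075    ] 0.14241425105358319 [0.4570513  0.20775006 0.0075    ] 1.9335559268740186
[0.43452405 0.27387716 0.0075    ] [0.47836152 0.14451431 0.0075    ] 0.13658869520508407 [0.45644278 0.20919574 0.0075    ] 1.8975235425596273
[5,[-0.01, 0.0, 2.48],-0.0],
[5,[-0.01, 0.0, 2.48],-0.0],
-- [0.4585, 0.2091, 0.0499, 1.925]
[5,[0.01, 0.01, 2.79],-0.0],
-- [0.4585, 0.2092, 0.022, 1.925]
```

{"fn": "apply_moves", "kwargs": {
  "targets": [
    [5,[0,0,2.5],0],
    [5,[0,0,2.5],0],
    [5,[0,0,2],0],
    [5,[0,0,0.9],0],
    [5,[0,0,0],0]
  ]
}}

```text
clock: 9.0
eef_pos: [0.4573, 0.2096, 0.0194]
eef_rot: [-3.139, 0.0, 1.924]
contact_force: [-0.5, 0.7, 0.2]
finger_gap: 0.584
gripper_force: 0.0
```

{"fn": "apply_moves", "kwargs": {
  "targets": [
    [2.5,[0,0,0],0],
    [2.5,[0,0,0],0],
    [0.5,[0,0,0],0],
    [0.5,[0,0,0],0],
    [0.5,[0,0,0],0]
  ]
}}

```text
clock: 9.5
eef_pos: [0.4595, 0.211, 0.0216]
eef_rot: [3.139, 0.001, 1.926]
contact_force: [-0.7, -1.1, 6.5]
finger_gap: 0.154
gripper_force: 61.7
```

Run:
```python
from h import *
plan((.4585,.2092,.06,1.925),(.4585,.2092,.13,1.925),(.42,0,.2,1.7),(.390,-.2523,.2,1.483),(.390,-.2523,.12,1.483),grip=0.5)
```

```text
[0.5,[-0.14, -0.16, -3.84],0.001],
-- [0.4585, 0.2092, 0.06, 1.9248]
[0.5,[0.0, -0.0, -3.5],-0.0],
[0.5,[0.0, -0.0, -3.5],-0.0],
-- [0.4585, 0.2092, 0.13, 1.9248]
[0.5,[-3.05, -1.81, -1.17],0.037],
[0.5,[-3.11, -1.7, -1.17],0.037],
[0.5,[-3.17, -1.58, -1.17],0.037],
[0.5,[-3.23, -1.46, -1.17],0.037],
[0.5,[-3.28, -1.34, -1.17],0.037],
[0.5,[-3.33, -1.22, -1.17],0.037],
-- [0.42, 0.0, 0.2002, 1.7028]
[0.5,[-3.52, -0.9, 0.0],0.031],
[0.5,[-3.54, -0.79, 0.0],0.031],
[0.5,[-3.57, -0.68, 0.0],0.031],
[0.5,[-3.59, -0.57, 0.0],0.031],
[0.5,[-3.6, -0.46, 0.0],0.031],
[0.5,[-3.61, -0.35, 0.0],0.031],
[0.5,[-3.62, -0.23, 0.0],0.031],
-- [0.39, -0.2523, 0.2002, 1.4858]
[0.5,[0.0, 0.0, 2.67],0.001],
[0.5,[0.0, 0.0, 2.67],0.001],
[0.5,[0.0, 0.0, 2.67],0.001],
-- [0.39, -0.2523, 0.1201, 1.4828]
```

{"fn": "apply_moves", "kwargs": {
  "targets": [
    [0.5,[0,0,-2],0],
    [0.5,[0,0,-3],0],
    [0.5,[0,0,-3],0],
    [0.5,[0,0,-3],0],
    [0.5,[0,0,0],0]
  ]
}}

```text
clock: 10.0
eef_pos: [0.4618, 0.212, 0.1349]
eef_rot: [3.132, 0.0, 1.926]
contact_force: [-0.0, 0.7, 1.0]
finger_gap: 0.154
gripper_force: 60.9
```

Held. I'm carrying it to above the bay and then checking.

{"fn": "apply_moves", "kwargs": {
  "targets": [
    [0.5,[-3.05,-1.81,-1.2],0.037],
    [0.5,[-3.11,-1.7,-1.2],0.037],
    [0.5,[-3.17,-1.58,-1.2],0.037],
    [0.5,[-3.23,-1.46,-1.2],0.037],
    [0.5,[-3.28,-1.34,-1.2],0.037]
  ]
}}

```text
clock: 10.5
eef_pos: [0.4253, 0.0353, 0.1898]
eef_rot: [-3.141, -0.0, 1.74]
contact_force: [0.1, -0.3, -0.0]
finger_gap: 0.155
gripper_force: 60.9
```

{"fn": "apply_moves", "kwargs": {
  "targets": [
    [0.5,[-3.33,-1.22,-1.2],0.037],
    [0.5,[-3.52,-0.9,0],0.031],
    [0.5,[-3.54,-0.79,0],0.031],
    [0.5,[-3.57,-0.68,0],0.031],
    [0.5,[-3.59,-0.57,0],0.031]
  ]
}}

```text
clock: 11.0
eef_pos: [0.4021, -0.1439, 0.2015]
eef_rot: [-3.141, -0.0, 1.579]
contact_force: [-0.1, -0.3, -0.6]
finger_gap: 0.157
gripper_force: 60.9
```

{"fn": "apply_moves", "kwargs": {
  "targets": [
    [0.5,[-3.6,-0.46,0],0.031],
    [0.5,[-3.61,-0.35,0],0.031],
    [0.5,[-3.62,-0.23,0],0.031],
    [0.5,[0,0,0],0],
    [0.5,[0,0,0],0]
  ]
}}

```text
clock: 11.5
eef_pos: [0.3895, -0.2509, 0.2013]
eef_rot: [-3.14, -0.001, 1.485]
contact_force: [-0.0, 0.6, 0.2]
finger_gap: 0.154
gripper_force: 60.9
```

{"fn": "apply_moves", "kwargs": {
  "targets": [
    [0.5,[0,0,3],0],
    [0.5,[0,0,3],0],
    [0.5,[0,0,2],0],
    [0.5,[0,0,0],0],
    [0.5,[0,0,0],0]
  ]
}}

```text
clock: 12.0
eef_pos: [0.3899, -0.2495, 0.122]
eef_rot: [-3.14, -0.001, 1.488]
contact_force: [-0.1, -0.2, 1.3]
finger_gap: 0.156
gripper_force: 60.9
```

Run:
```python
from h import *
save("scene","s3")
o=manip.get_obs();print(o["eef_pos"],o["eef_rot"],o["finger_gap"])
cv2.imwrite("pics/c3.png",cv2.resize(cv2.imread("pics/s3.png")[170:300,260:410],None,fx=4.5,fy=4.5,interpolation=cv2.INTER_CUBIC))
```

```text
[ 0.39065664 -0.2503947   0.12286835] [3.14084800e+00 3.64446274e-04 1.48814317e+00] 0.15534637698911744
```

View pics/c3.png

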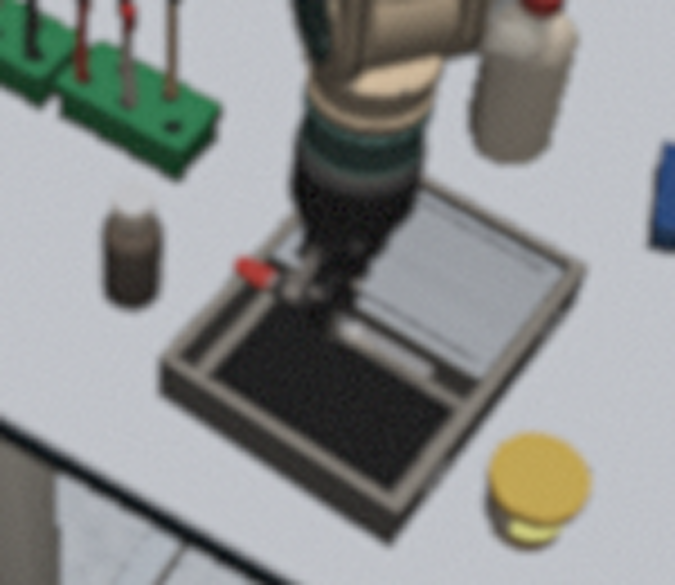

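The tube is held level. In scene pixels its cap end is at about (313,229) and its plug end at (357,252), above the open bay.

Run:
```python
from h import *
for z in (.105,.112):
    a=back("scene",(312.7,228.9),z);b=back("scene",(356.7,252.2),z);print(a,b,np.linalg.norm(a-b),(a+b)/2,np.arctan2(*(a-b)[[1,0]]))
```

```text
[ 0.39495355 -0.17824449  0.105     ] [ 0.39109444 -0.32319721  0.105     ] 0.14500408030189843 [ 0.39302399 -0.25072085  0.105     ] 1.544179395353024
[ 0.39024814 -0.18054055  0.112     ] [ 0.38641867 -0.32438004  0.112     ] 0.14389046014560408 [ 0.38833341 -0.2524603   0.112     ] 1.5441793953530247
```

{"fn": "apply_moves", "kwargs": {
  "targets": [
    [0.5,[0,0,3],0],
    [0.5,[0,0,2.5],0],
    [0.5,[0,0,2],0],
    [0.5,[0,0,1.2],0],
    [0.5,[0,0,0],0]
  ]
}}

```text
clock: 12.55
eef_pos: [0.3899, -0.2504, 0.0347]
eef_rot: [-3.141, -0.001, 1.487]
contact_force: [-0.3, 0.7, -0.6]
finger_gap: 0.156
gripper_force: 60.9
```

{"fn": "apply_moves", "kwargs": {
  "targets": [
    [0.5,[0,0,0.4],0],
    [0.5,[0,0,0.2],0],
    [0.5,[0,0,0],0]
  ]
}}

```text
clock: 12.85
eef_pos: [0.3906, -0.2513, 0.0298]
eef_rot: [3.14, 0.001, 1.487]
contact_force: [-0.4, -0.1, -0.4]
finger_gap: 0.151
gripper_force: 60.9
```

{"fn": "apply_moves", "kwargs": {
  "targets": [
    [0.5,[0,0,0.1],0],
    [0.5,[0,0,0],0]
  ]
}}

```text
clock: 13.05
eef_pos: [0.3903, -0.251, 0.0284]
eef_rot: [3.141, 0.0, 1.487]
contact_force: [-1.0, -0.3, -0.0]
finger_gap: 0.15
gripper_force: 60.9
```

{"fn": "apply_moves", "kwargs": {
  "targets": [
    [2,[0,0,0],0],
    [3,[0,0,0],0],
    [4,[0,0,0],0],
    [4,[0,0,0],0],
    [4,[0,0,0],0]
  ]
}}

```text
clock: 13.55
eef_pos: [0.3901, -0.2508, 0.0281]
eef_rot: [-3.142, -0.0, 1.487]
contact_force: [-0.7, 0.4, 0.0]
finger_gap: 0.469
gripper_force: 0.0
```

{"fn": "apply_moves", "kwargs": {
  "targets": [
    [4,[0,0,-1],0],
    [4,[0,0,-3],0],
    [4,[0,0,-4],0],
    [4,[0,0,-4],0],
    [0,[0,0,0],0]
  ]
}}

```text
clock: 14.05
eef_pos: [0.3939, -0.254, 0.1546]
eef_rot: [3.131, 0.007, 1.487]
contact_force: [0.5, -0.7, 0.7]
finger_gap: 0.312
gripper_force: 0.0
```

Run:
```python
from h import *
save("scene","s4")
o=manip.get_obs();print(o["eef_pos"],o["eef_rot"],o["finger_gap"])
print([(r["score"],back("scene",r["uv"],.0135)) for r in finder.tip_of("scene","swab_mid")[:1]])
cv2.imwrite("pics/c4.png",cv2.resize(cv2.imread("pics/s4.png")[170:300,260:410],None,fx=4.5,fy=4.5,interpolation=cv2.INTER_CUBIC))
# close: contact at lid centre when open
plan((.390,-.2523,.135,1.483),(.504,-.2625,.135,1.483),(.504,-.2625,.0695,1.483),grip=0)
```

```text
[ 0.39249388 -0.25283586  0.15200578] [3.13484245 0.00480583 1.48682112] 0.22920387301394887
[(0.47, array([ 0.38588424, -0.24597696,  0.0135    ]))]
[0,[-0.08, -0.1, 1.49],0.004],
-- [0.39, -0.2523, 0.135, 1.4829]
[0,[-0.0, 3.82, -0.0],-0.0],
[0,[-0.0, 3.82, -0.0],-0.0],
[0,[-0.0, 3.82, -0.0],-0.0],
-- [0.5041, -0.2624, 0.135, 1.4829]
[0,[-0.01, -0.01, 3.27],-0.0],
[0,[-0.01, -0.01, 3.27],-0.0],
-- [0.5039, -0.2626, 0.0696, 1.4829]
```

View pics/c4.png

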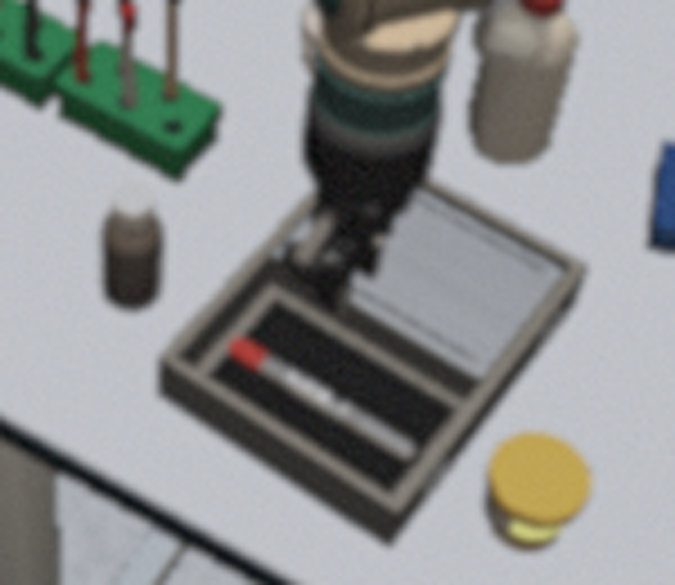

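The tube lies flat in the bay, from the cap at crop (245,352) to the plug at (410,450), and is clear of the walls. Next I slide the lid shut.

{"fn": "apply_moves", "kwargs": {
  "targets": [
    [0,[0,3.8,0],0],
    [0,[0,3.8,0],0],
    [0,[0,3.8,0],0],
    [0,[0,0,0],0],
    [0,[0,0,0],0]
  ]
}}

```text
clock: 14.65
eef_pos: [0.5029, -0.2595, 0.1461]
eef_rot: [-3.138, -0.002, 1.488]
contact_force: [-0.5, -0.6, 0.7]
finger_gap: -0.001
gripper_force: 0.0
```

{"fn": "apply_moves", "kwargs": {
  "targets": [
    [0,[0,0,4],0],
    [0,[0,0,3],0],
    [0,[0,0,1],0],
    [0,[0,0,0.3],0],
    [0,[0,0,0],0]
  ]
}}

```text
clock: 15.15
eef_pos: [0.4998, -0.2584, 0.0649]
eef_rot: [-3.134, -0.003, 1.486]
contact_force: [-5.0, 3.1, 6.9]
finger_gap: -0.003
gripper_force: 3.6
```

{"fn": "apply_moves", "kwargs": {
  "targets": [
    [0,[0,-0.5,0],0],
    [0,[0,-1,0],0],
    [0,[0,-1,0],0],
    [0,[0,-1,0],0],
    [0,[0,-1,0],0]
  ]
}}

```text
clock: 15.65
eef_pos: [0.4587, -0.2571, 0.0659]
eef_rot: [3.14, 0.001, 1.487]
contact_force: [3.2, 0.1, 3.6]
finger_gap: -0.003
gripper_force: 2.0
```

{"fn": "apply_moves", "kwargs": {
  "targets": [
    [0,[0,-1.5,0],0],
    [0,[0,-1.5,0],0],
    [0,[0,-1.5,0],0],
    [0,[0,-1,0],0],
    [0,[0,0,0],0]
  ]
}}

```text
clock: 16.15
eef_pos: [0.4009, -0.2517, 0.0651]
eef_rot: [-3.138, 0.001, 1.485]
contact_force: [-2.5, -1.0, 6.7]
finger_gap: 0.001
gripper_force: 3.4
```

{"fn": "apply_moves", "kwargs": {
  "targets": [
    [0,[0,0,0.04],0],
    [0,[0,-0.5,0],0],
    [0,[0,-0.5,0],0],
    [0,[0,0,0],0]
  ]
}}

```text
clock: 16.55
eef_pos: [0.3924, -0.2509, 0.0649]
eef_rot: [-3.14, 0.0, 1.486]
contact_force: [0.4, -0.1, 8.1]
finger_gap: -0.001
gripper_force: 3.7
```

{"fn": "apply_moves", "kwargs": {
  "targets": [
    [0,[0,-0.4,0],0],
    [0,[0,-0.4,0],0],
    [0,[0,0,0],0]
  ]
}}

```text
clock: 16.85
eef_pos: [0.3846, -0.2502, 0.0649]
eef_rot: [-3.141, -0.0, 1.486]
contact_force: [0.2, -0.2, 7.4]
finger_gap: 0.001
gripper_force: 3.6
```

{"fn": "apply_moves", "kwargs": {
  "targets": [
    [0,[0,-0.4,0],0],
    [0,[0,-0.4,0],0]
  ]
}}

```text
clock: 17.05
eef_pos: [0.3774, -0.2495, 0.065]
eef_rot: [3.141, -0.001, 1.487]
contact_force: [1.7, 0.3, 7.2]
finger_gap: -0.0
gripper_force: 3.5
```

{"fn": "apply_moves", "kwargs": {
  "targets": [
    [0,[0,-0.4,0],0],
    [0,[0,-0.4,0],0]
  ]
}}

```text
clock: 17.25
eef_pos: [0.3693, -0.2488, 0.065]
eef_rot: [3.141, -0.001, 1.487]
contact_force: [1.8, 0.6, 7.7]
finger_gap: -0.003
gripper_force: 3.5
```

Run:
```python
from h import *
save("scene","s5")
print([(r["score"],back("scene",r["uv"],.05)) for r in finder.tip_of("scene","lid_top")[:1]])
cv2.imwrite("pics/c5.png",cv2.resize(cv2.imread("pics/s5.png")[190:300,270:400],None,fx=5,fy=5,interpolation=cv2.INTER_CUBIC))
```

```text
[(0.95, array([ 0.40704844, -0.23360599,  0.05      ]))]
```

View pics/c5.png

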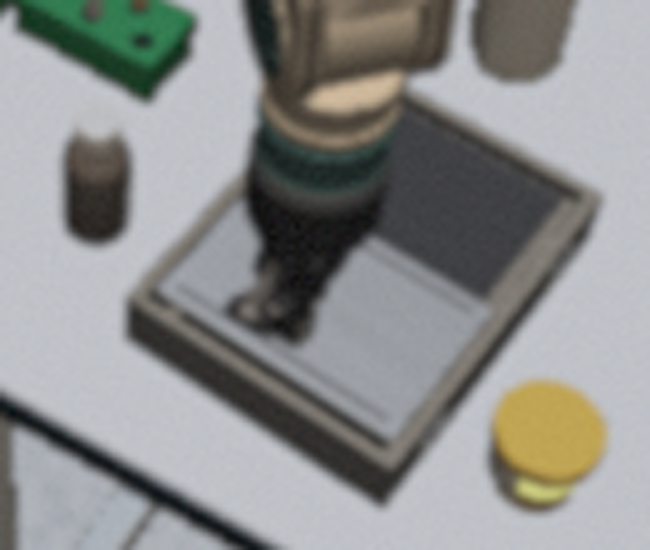

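The lid is almost shut, with at most a few mm left at the front (the dark line near crop (180,305)). I'm pushing until the stop shows in the force.

{"fn": "apply_moves", "kwargs": {
  "targets": [
    [0,[0,-0.2,0],0],
    [0,[0,-0.2,0],0]
  ]
}}

```text
clock: 17.55
eef_pos: [0.3654, -0.2484, 0.065]
eef_rot: [3.141, -0.001, 1.487]
contact_force: [2.1, 1.3, 7.1]
finger_gap: -0.001
gripper_force: 3.5
```

{"fn": "apply_moves", "kwargs": {
  "targets": [
    [0,[0,-0.2,0],0],
    [0,[0,-0.2,0],0]
  ]
}}

```text
clock: 17.75
eef_pos: [0.3614, -0.248, 0.0649]
eef_rot: [3.141, -0.001, 1.487]
contact_force: [2.1, 1.6, 7.2]
finger_gap: -0.002
gripper_force: 3.5
```

{"fn": "apply_moves", "kwargs": {
  "targets": [
    [0,[0,-0.2,0],0],
    [0,[0,-0.1,0],0]
  ]
}}

```text
clock: 17.95
eef_pos: [0.3595, -0.2483, 0.0652]
eef_rot: [3.139, -0.0, 1.487]
contact_force: [4.7, 0.2, 5.6]
finger_gap: -0.002
gripper_force: 2.9
```

{"fn": "apply_moves", "kwargs": {
  "targets": [
    [0,[0,-0.1,0.05],0],
    [0,[0,-0.1,0],0],
    [0,[0,0,0],0]
  ]
}}

```text
clock: 18.25
eef_pos: [0.358, -0.2485, 0.065]
eef_rot: [3.138, 0.0, 1.487]
contact_force: [4.0, -0.0, 6.3]
finger_gap: 0.001
gripper_force: 3.3
```

{"fn": "apply_moves", "kwargs": {
  "targets": [
    [0,[0,0.2,-0.2],0],
    [0,[0,0,-3],0],
    [0,[0,0,-4],0],
    [0,[0,0,-4],0],
    [0,[0,0,-2],0]
  ]
}}

```text
clock: 18.75
eef_pos: [0.3578, -0.2479, 0.1979]
eef_rot: [-3.14, 0.001, 1.486]
contact_force: [1.1, -0.5, 0.5]
finger_gap: 0.004
gripper_force: 0.0
```

{"fn": "apply_moves", "kwargs": {
  "targets": [
    [0,[4,0,-1],0],
    [0,[4,0,0],0],
    [0,[4,0,0],0],
    [0,[4,0,0],0],
    [0,[4,0,0],0]
  ]
}}

```text
clock: 19.25
eef_pos: [0.3726, -0.0473, 0.2044]
eef_rot: [-3.136, 0.0, 1.486]
contact_force: [0.8, 0.3, 0.8]
finger_gap: -0.002
gripper_force: 0.0
```

{"fn": "apply_moves", "kwargs": {
  "targets": [
    [0,[4,1,0],0],
    [0,[4,1,0],0],
    [0,[4,1,0],0],
    [0,[4,1,0],0],
    [0,[0,0,0],0]
  ]
}}

```text
clock: 19.75
eef_pos: [0.4278, 0.1098, 0.2046]
eef_rot: [-3.138, 0.001, 1.492]
contact_force: [0.3, -0.2, -0.5]
finger_gap: -0.001
gripper_force: 0.0
```

Run:
```python
from h import *
save("top","t6");save("scene","s6")
for c in("top","scene"):
  for n in("case","lid_top"):
    for r in finder.trace(c,n)[:1]:
        v,u=np.nonzero(r["mask"]);h=cv2.convexHull(np.c_[u,v].astype(np.float32))
        rc=cv2.minAreaRect(np.array([back(c,p[0],.05)[:2] for p in h],np.float32));print(c,n,round(r["score"],2),np.round(rc[0],4),np.round(rc[1],4),rc[2])
for n,z in(("marker_mid",.007),("bottle",0),("cup",0)):
    print(n,[back("scene",x["uv"],z).round(4)[:2] for x in finder.tip_of("scene",n)[:1]])
im=np.hstack([cv2.resize(cv2.imread("pics/t6.png")[135:245,280:420],(400,314)),cv2.resize(cv2.imread("pics/s6.png")[190:300,270:410],(400,314))])
cv2.imwrite("pics/c6.png",im)
```

```text
top case 0.56 [ 0.4496 -0.256 ] [0.1941 0.2475] 84.59784698486328
top lid_top 0.85 [ 0.3926 -0.2537] [0.1704 0.1128] 84.4799575805664
scene case 0.93 [ 0.4384 -0.262 ] [0.1979 0.2726] 84.45613861083984
scene lid_top 0.95 [ 0.393  -0.2526] [0.1704 0.1168] 84.4375
marker_mid [array([0.4262, 0.3537])]
bottle [array([ 0.4038, -0.0753])]
cup [array([ 0.3857, -0.4069])]
```

View pics/c6.png

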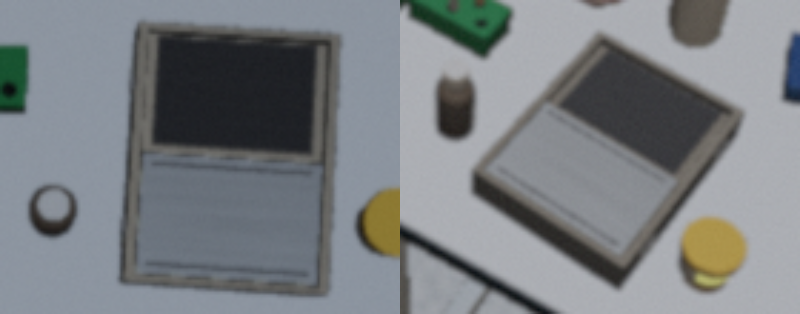

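Both views show the lid flush against the front wall, back at its starting place to within about 2 mm. The bottle, cup and marker still stand where they were, so I'm handing in.

```bash
python3 -c "
from cell import manip
print(manip.close_job())"
```

```text
the job is handed in; nothing more can be done
None
```

The job is handed in: the swab tube lies in the box, the lid is pushed shut to its front stop, and the marker, bottle and cup were not touched; the arm's clock read about 20 s of the 64 s allowed.

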